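# Bolt the leak-test chamber shut

### The arm

A 7-joint arm with a two-finger parallel gripper is mounted at the origin on the work surface. World frame = base frame: x ahead of the robot, y to its left, z up, the work surface at z = 0. Lengths are in m, angles in rad, forces in N, time in s.
With the tool pointing down it reaches from about 0.4 to 0.9 m from the base axis. Payload 5.5 kg.
Tool frame: the origin (TCP) lies midway between the tips of the shut fingers; the grasp point (between the pads) lies 19 mm behind it (ctrl.grip_point_offset is the distance from the TCP to the grasp point, in m); z points along the fingers, y is the line along which they close (so a half turn about z gives the same grasp; the last joint's range is limited). The gripper opens to 92 mm and grips with 3 to 60 N. Pads are 19 mm wide; open, the fingers measure 130 mm over their backs; the gripper's body (75 mm by 190 mm) begins 47 mm behind the grasp point.
Start: joints at [1.608, 0.501, -0.427, 1.55, 0.221, 1.138, -0.21], TCP at [0.146, -0.633, 0.227] pointing down, gripper open.
Joint ranges: [-2.88, 2.88], [-0.31, 2.03], [-1.54, 1.56], [0.2, 2.42], [-1.41, 4.55], [0.19, 2.02], [-2.57, 2.57]. Speed limits (rad/s): [2.57, 2.57, 3.14, 3.14, 3.14, 3.14, 3.14].

### API

Orientations are given as a unit quaternion [w, x, y, z].
In Python, from station import ctrl gives the robot as it stands.
- The arm moves only by the shell command python3 -m crank 'ROWS' [FORCE]. ROWS is JSON, a list that holds one entry, the list of rows, each a list of 5 numbers: the shift along the tool's x, y, z in m, then the turn about the tool's z in degrees, then the closure in counts, from 0 (fully open) to 255 (shut). A call has 1 to 12 rows; each row is the pose to reach, as a shift and turn from the pose commanded when the call began, along the tool's axes at that moment; what a row does not reach only later rows make up. A row lasts 1/10 s, in which the tool goes at most 50 mm and 8.59 degrees, less where a joint would pass 70% of its speed; a pose out of reach is approached as far as the arm can. A call with a gripper value outside its range is refused whole. The fingers move at their own pace and stop on an object; FORCE is the grip in N (left out, the last holds). Time passes only in rows, so rows that repeat a pose let the fingers close. It gives the time, the measured TCP pose, the force, the opening and the grip force at its end, in the units of the state.
- ctrl.observe(): the state, without advancing time (a new reading comes with each control period).
- ctrl.read_camera(name): name is "side" or "top"; returns (picture, depth): 480x640x3 uint8, red, green, blue; 480x640 float32, m along the optical axis (not along the pixel's ray), 0 where there is no reading.
- ctrl.camera_model(name): a dict with "K" (3x3 intrinsics, pixels), "view" (4x4, takes a point from world to camera coordinates). Camera axes: x right, y up, looking along -z (the intrinsics and any distortion apply to the point x, -y, -z); pixel columns grow to the right and rows downward; lengths in m; the calibration is good to about 2 mm. A picture is of the moment at which its call begins. camera_model takes no time and is no camera call.
- ctrl.finish_job(): hands the job in; it is judged then, once.
Trained networks look in the newest picture that a camera, given by its name, has taken for a name from the list of things; names that differ only in an ending like _2 or _b are one class to them, and where a whole thing is asked for, a point or a joint stands for the part that bears it (a point fixed in the world has none). Each returns a list of dicts, best first, with "confidence" (0 to 1); they miss things now and then, are a little off and sometimes report something else, mostly with a low value. They report only what shows in the picture. A call takes as long as a camera call.
- ctrl.spot_in(query, camera): "extent" ([left, top, right, bottom] in pixels, round what is visible of it).
- ctrl.silhouettes(query, camera): "region" (480x640 bool, what is visible of it) and "extent" ([left, top, right, bottom] in pixels, round what is visible of it).
- ctrl.mark_of(query, camera): "xy" ([column, row] in pixels: a listed point, or the origin of a listed thing).
The state is a dict: "t": time; "joints": joint angles; "joint_velocities": joint speeds; "effort": joint torques, N m; "ee_pos": TCP position; "ee_rot": TCP orientation; "wrist_force": force on the tool from outside, world axes, zero at the start; "wrist_torque": the same for the moment, N m; "grip_width": finger opening in m; "finger_force": force on a finger pad.
Only numpy, scipy, OpenCV 4.12 (cv2) and the standard library are available. Lean on these libraries where they do the work, as an engineer would, in place of code of your own. Each camera call takes 0.05 s, during which the arm holds its last target. There are 200 camera calls.

### The job

Lock the lid of the grey leak-test chamber: press the yellow spring catch on its lid down with one fingertip and, keeping it down, push the red tab with the other fingertip so that the bolt slides fully home through the keeper. Then let go, so that the catch springs back up and locks the bolt there. Do it by pressing and pushing only: do not pick up, knock over or shove aside any of the loose things lying about.

Things in the scene. Friction and masses are not known exactly. Their poses are not given: they have to be found in the camera images.
- chamber: Leak-test chamber, fixed: grey box 200 (x) by 280 (y) mm, blue lid, lid top 100 mm above the bench. Origin: centre of its underside; z up. The bolt slides along its +y. On the lid, side by side along y: the catch (centre line x = -32 mm) and the bolt (x = +32). Steel guides over the bolt at y = -100 and +58 mm and the keeper, a staple at y = 116 to 132, reach 124 mm above the bench.
- bolt_tab (a point): Push face (its centre, 148 mm above the bench) of the bolt's red tab, facing the chamber's -y; moves with the bolt. Tab: upright block 28 mm wide (chamber x), 14 thick (y), from 116 to 166 mm above the bench. At the start this point is near x = +32, y = -42 mm in the chamber's frame. Push it to the chamber's +y. Axes as the chamber's.
- bolt_tip (a point): End of the steel bolt bar that enters the keeper (bar 24 by 12 mm, its top 116 mm above the bench, riding under the guides), at mid height; moves with the bolt. Axes as the chamber's.
- catch_pad (a point): Centre of the top of the yellow catch, a flat pedal 28 mm wide (chamber x), 130 mm long (y); x = -32, y = -30 mm in the chamber's frame, 142 mm above the bench when up. It goes straight down and stays level wherever it is pressed, and is long enough for a fingertip to slide along it while holding it down. Axes as the chamber's.
- bolt (a joint): Bolt travel in m: 0 to 0.001 at the start (open), 0.048 fully home at its stop. About 3 N of friction; stays where it is left. While the catch is up, its tooth stands in a gap of the comb on the bolt's side and blocks it (1 to 2 mm of play); gaps come every 16 mm, so a catch let go on the way locks the bolt part-way.
- catch (a joint): Catch travel in m: 0 up, 0.010 fully down at its stop. Spring force about 4 N at the top, 9 N at the bottom; springs up by itself when let go. Its tooth is clear of the comb when it is down by more than 0.006.
- fitting: Loose bystander: small brass fitting, 22 mm across, 24 mm tall, standing on the chamber's lid beside the catch (chamber x about -80 mm); origin at its underside.
- grease_pot: Loose bystander: low jar with a white cap, 60 mm across, 45 mm tall; origin at its underside.
- water_bottle: Loose bystander: clear bottle with a blue label and cap, 60 mm across, 160 mm tall; origin at its underside.
- regulator: Loose bystander: steel regulator body, 52 mm across with two brass stubs 72 mm overall, 54 mm tall; origin at its underside.
- screwdriver: Loose bystander: screwdriver lying on the bench.
- torch: Loose bystander: black and orange torch, 130 mm long, 42 mm tall, lying on the bench.
- parts_tray: Loose bystander: blue open parts tray 120 by 160 by 35 mm.

How it is judged:
On the way, in this order (a step that is already met when the one before it is completed fails the run):
1. the fingers press the catch down (more than 6 mm) while the bolt is still open (less than 4 mm) (value of joint catch above 0.006 m and value of joint bolt below 0.004 m and contact force between the fingers and catch above 1 N), for 0.1 s.
2. the fingers push the bolt along (between 8 and 40 mm) while they hold the catch down (value of joint catch above 0.005 m and value of joint bolt between 0.008 and 0.04 m and contact force between the fingers and catch above 1 N and contact force between the fingers and bolt above 0.5 N), for 0.05 s.
At the end, for the whole second after the job is handed in: The bolt is home (more than 45 of 48 mm), the catch has sprung back up (less than 3 mm down), every loose thing is within 30 mm of where it stood (value of joint bolt between 0.045 and 0.05 m and value of joint catch below 0.003 m and distance of each of fitting, grease_pot, water_bottle, regulator, screwdriver, torch, parts_tray from where it was at the start of the episode below 0.03 m); the robot touches nothing.
It fails at once if a loose thing was picked up, knocked over or shoved more than 30 mm (distance of any of fitting, grease_pot, water_bottle, regulator, screwdriver, torch, parts_tray from where it was at the start of the episode above 0.03 m or angle between any of fitting, grease_pot, water_bottle, regulator, torch, parts_tray's own z axis and vertical above 0.5 rad).
It also fails if it takes over 40 s, if anything falls off the work surface, if the arm or the gripper's body presses on something with over 40 N, if the wrist force passes 120 N, or if a joint passes its speed limit or range.

## Working session

There is one attempt and no reset: what is moved stays moved. The work goes in short steps, Python scripts to look and compute and a shell command to move; the robot and the scene stay as the last step left them, time stands still between calls to the robot, and variables do not carry over. Pictures are saved under pics/ and viewed, at most 10 in all, crops included, and the job is handed in when it is done.

```bash
mkdir -p pics; cat > h.py <<'E'
from station import ctrl
import numpy as np, cv2
def px2w(cam,u,v,z=None,d=None):
    m=ctrl.camera_model(cam);K=np.array(m["K"]);V=np.linalg.inv(np.array(m["view"]))
    r=np.linalg.inv(K)@[u,v,1.]; r=np.array([r[0],-r[1],-r[2]])
    w=V[:3,:3]@r;o=V[:3,3]
    s=d if d is not None else (z-o[2])/w[2]
    return o+s*w
def w2px(cam,p):
    m=ctrl.camera_model(cam);c=np.array(m["view"])@np.r_[p,1];q=np.array(m["K"])@[c[0],-c[1],-c[2]]
    return q[:2]/q[2]
E
python3 - <<'E'
from h import *
print({k:v for k,v in ctrl.camera_model("top").items()})
for c in("top","side"):
    im,d=ctrl.read_camera(c);cv2.imwrite(f"pics/{c}0.png",im[...,::-1])
    for q,z in(("chamber",0),("bolt_tab",.148),("bolt_tip",.11),("catch_pad",.142),("fitting",.1),("water_bottle",0),("regulator",0)):
        for r in ctrl.mark_of(q,c)[:2]:
            print(c,q,round(r["confidence"],2),np.round(r["xy"],1),px2w(c,*r["xy"],z=z).round(4))
s=ctrl.observe();print(s["t"],s["ee_pos"],s["ee_rot"],s["grip_width"])
E
```

```text
{'K': array([[475.88503142,   0.        , 322.30831898],
       [  0.        , 475.88503142, 240.98326386],
       [  0.        ,   0.        ,   1.        ]]), 'view': array([[ 0.01702621, -0.99981317,  0.00915059, -0.01582725],
       [ 0.9835382 ,  0.01839429,  0.17976167, -0.57994854],
       [-0.1798964 ,  0.00593929,  0.98366763, -1.41163871],
       [ 0.        ,  0.        ,  0.        ,  1.        ]])}
top chamber 0.6 [362.8 248.9] [ 0.5666 -0.1351  0.    ]
top chamber 0.56 [296.7 256.4] [0.5386 0.0745 0.    ]
top bolt_tab 0.83 [375.3 224.9] [ 0.6129 -0.1574  0.148 ]
top bolt_tip 0.97 [334.6 236.6] [ 0.5835 -0.0413  0.11  ]
top catch_pad 0.85 [373.9 244.3] [ 0.5569 -0.1539  0.142 ]
top fitting 0.58 [370.6 266.9] [ 0.4965 -0.1489  0.1   ]
top water_bottle 0.92 [294.  257.5] [0.5349 0.083  0.    ]
top water_bottle 0.63 [351.7 200.9] [ 0.7236 -0.0988  0.    ]
top regulator 0.64 [425.1 231. ] [ 0.6285 -0.335   0.    ]
side chamber 0.91 [326. 290.] [ 0.5825 -0.1288  0.    ]
side bolt_tab 0.63 [347.  253.4] [ 0.6246 -0.1534  0.148 ]
side bolt_tip 0.68 [245.4 457.1] [ 0.4239 -0.5541  0.11  ]
side bolt_tip 0.57 [325.8 230.9] [ 0.5872 -0.0409  0.11  ]
side catch_pad 0.76 [315.5 261.1] [ 0.5564 -0.1662  0.142 ]
side fitting 0.48 [288.6 269.4] [ 0.4978 -0.1484  0.1   ]
side fitting 0.45 [306.5 231.9] [ 0.542 -0.031  0.1  ]
side water_bottle 0.76 [304.  233.7] [ 0.5374  0.0676 -0.    ]
side regulator 0.77 [355.  366.7] [ 0.6283 -0.3372 -0.    ]
side regulator 0.21 [316.4 261.2] [ 0.5648 -0.0342  0.    ]
0.8 [ 0.14558815 -0.63349739  0.22676982] [4.26552774e-05 9.93628495e-01 1.12704976e-01 1.96732056e-05] 0.09176832716822621
```

View pics/top0.png

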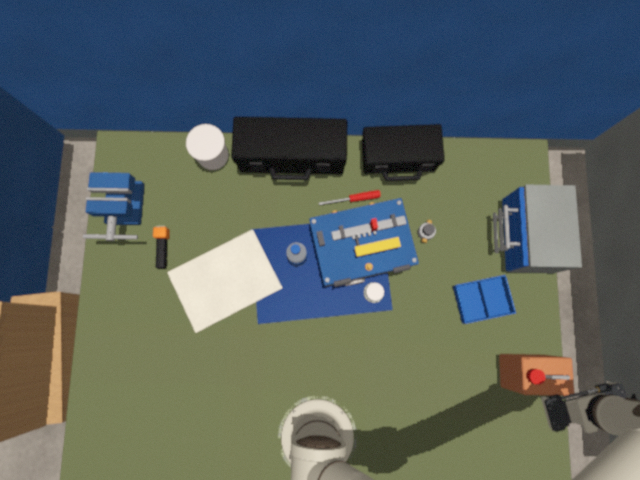

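View pics/side0.png

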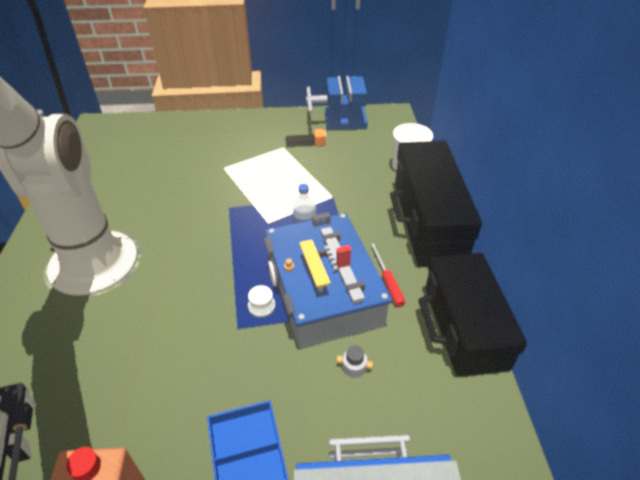

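Top view: the yellow catch runs (356,249) to (400,240), the red tab is at (375,225), and the keeper is at the left end (~335,237). The bottle stands left at (297,253), the regulator right at (427,231) and the fitting at (369,267). The side view agrees. Next I refine the yaw and centres with colour and depth.

```bash
cat >> h.py <<'E'
def cloud(cam,q):
    im,d=ctrl.read_camera(cam);hsv=cv2.cvtColor(im,cv2.COLOR_RGB2HSV)
    H,S,V=[hsv[...,i].astype(int) for i in range(3)]
    c=w2px(cam,[.59,-.15,.14]);vv,uu=np.mgrid[:480,:640]
    near=np.hypot(uu-c[0],vv-c[1])<60
    m={"yellow":(H>22)&(H<34)&(S>150)&(V>120),"red":((H<8)|(H>172))&(S>150)&(V>70)}[q]&near&(d>0)
    n,l,st,_=cv2.connectedComponentsWithStats(m.astype(np.uint8))
    if n<2: return np.zeros((0,3))
    m=l==1+st[1:,4].argmax();v,u=np.nonzero(m)
    return np.array([px2w(cam,a,b,d=d[b,a]) for a,b in zip(u,v)])
def catchpose(cam):
    P=cloud(cam,"yellow");zt=np.median(P[:,2]);T=P[abs(P[:,2]-zt)<.006]
    (c,sz,a)=cv2.minAreaRect((T[:,:2]*1000).astype(np.float32))
    b=cv2.boxPoints((c,sz,a));e=[b[1]-b[0],b[2]-b[1]];e=max(e,key=np.linalg.norm);e=e*np.sign(e[1])
    return np.array(c)/1000,zt,np.array(sz),np.degrees(np.arctan2(-e[0],e[1])),len(T)
E
python3 - <<'E'
from h import *
for c in("top","side"):
    print(c,catchpose(c))
    R=cloud(c,"red");print(len(R),R.mean(0).round(4),R.min(0).round(4),R.max(0).round(4))
    print([ (round(r["confidence"],2),px2w(c,*r["xy"],z=.1).round(3)) for r in ctrl.mark_of("fitting",c)])
E
```

```text
top (array([ 0.54997095, -0.16257121]), np.float64(0.1419331681442597), array([ 24.60671997, 125.31098175]), np.float32(12.800624), 339)
229 [ 0.7359 -0.1386  0.0219] [ 0.7192 -0.1856 -0.0043] [ 0.7552 -0.0892  0.0325]
[(0.38, array([ 0.489, -0.149,  0.1  ]))]
side (array([0., 0.]), np.float64(nan), array([0., 0.]), np.float32(-0.0), 0)
67 [ 0.6164 -0.1574  0.1632] [ 0.6038 -0.1652  0.1576] [ 0.6285 -0.1461  0.1669]
[(0.48, array([ 0.489, -0.142,  0.1  ]))]
  return _methods._mean(a, axis=axis, dtype=dtype,
  ret = ret.dtype.type(ret / rcount)
```

```bash
python3 - <<'E'
from h import *
im,d=ctrl.read_camera("top")
for u,v in((515,370),(540,377),(555,378),(520,390),(560,410),(370,226),(340,232),(545,210),(510,225)):
    print(u,v,px2w("top",u,v,d=d[v,u]).round(3))
print(w2px("top",ctrl.observe()["ee_pos"]))
E
```

```text
515 370 [ 0.21  -0.55   0.124]
540 377 [ 0.199 -0.587  0.195]
555 378 [ 0.198 -0.624  0.2  ]
520 390 [ 0.16  -0.551  0.149]
560 410 [ 0.137 -0.567  0.331]
370 226 [ 0.616 -0.145  0.118]
340 232 [ 0.597 -0.057  0.115]
545 210 [ 0.663 -0.647  0.162]
510 225 [ 0.637 -0.579  0.073]
[565.26770957 400.19482909]
```

```bash
python3 -m crank '[[[0,0,-0.05,0,0],[0,0,-0.1,0,0],[0.04,-0.025,-0.1,-8,0],[0.08,-0.05,-0.1,-16,40],[0.12,-0.075,-0.1,-24,80],[0.16,-0.1,-0.1,-32,130],[0.2,-0.125,-0.1,-40,130],[0.24,-0.15,-0.1,-48,130],[0.28,-0.175,-0.1,-56,130],[0.32,-0.2,-0.1,-64,130],[0.36,-0.225,-0.1,-72,130],[0.36,-0.225,-0.1,-72,130]]]'
python3 -c "
from h import *
s=ctrl.observe();print(s['t'],s['joints'],s['ee_pos'],s['ee_rot'],s['grip_width'],s['wrist_force'])
from scipy.spatial.transform import Rotation as R
print(R.from_quat(s['ee_rot'],scalar_first=True).as_matrix().round(3))"
```

```text
t: 2.35
ee_pos: [0.4515, -0.3261, 0.3278]
ee_rot: [0.001, 0.732, 0.681, 0.002]
wrist_force: [1.5, 1.0, 0.7]
grip_width: 0.0451
finger_force: 0.0
2.35 [ 1.2662574   0.31714738 -0.85490309  1.65298446  0.24408951  1.28200436
  0.29351747] [ 0.45145164 -0.32613818  0.32776271] [5.38769908e-04 7.32464639e-01 6.80801198e-01 2.23425348e-03] 0.04511541286445151 [1.46963022 1.02218944 0.69293539]
[[ 0.073  0.997  0.004]
 [ 0.997 -0.073  0.002]
 [ 0.003  0.004 -1.   ]]
```

```bash
python3 -m crank '[[[0.04,0.033,0,-6,130],[0.08,0.066,0,-12,130],[0.12,0.1,0,-17,130],[0.15,0.126,0,-17,130],[0.15,0.126,0.045,-17,130],[0.15,0.126,0.09,-17,130],[0.15,0.126,0.125,-17,130],[0.15,0.126,0.125,-17,130],[0.15,0.126,0.125,-17,130]]]'
python3 - <<'E'
from h import *
from scipy.spatial.transform import Rotation as R
s=ctrl.observe();M=R.from_quat(s['ee_rot'],scalar_first=True).as_matrix()
print(s['t'],s['ee_pos'],M.round(3),s['wrist_force'])
for c in("top","side"):
    im,d=ctrl.read_camera(c);x,y=w2px(c,[.58,-.16,.14]).astype(int)
    cr=im[y-75:y+75,x-100:x+100];cr=cv2.resize(cr,None,fx=4,fy=4,interpolation=cv2.INTER_CUBIC);cv2.imwrite(f"pics/{c}1.png",cr[...,::-1]);print(c,x-100,y-75,catchpose(c) if c=="top" else 0)
E
```

```text
t: 3.25
ee_pos: [0.5848, -0.1956, 0.2022]
ee_rot: [-0.0, 0.63, 0.777, 0.0]
wrist_force: [0.1, -0.2, 0.3]
grip_width: 0.0447
finger_force: 0.0
3.25 [ 0.58480855 -0.19557633  0.20219902] [[-0.206  0.979 -0.   ]
 [ 0.979  0.206  0.001]
 [ 0.001 -0.    -1.   ]] [ 0.12110199 -0.16178278  0.3417948 ]
top 275 161 (array([ 0.54736279, -0.14495403]), np.float64(0.14189499076034684), array([26.18941498, 89.82833862]), np.float32(13.598965), 250)
side 226 184 0
```

View pics/side1.png

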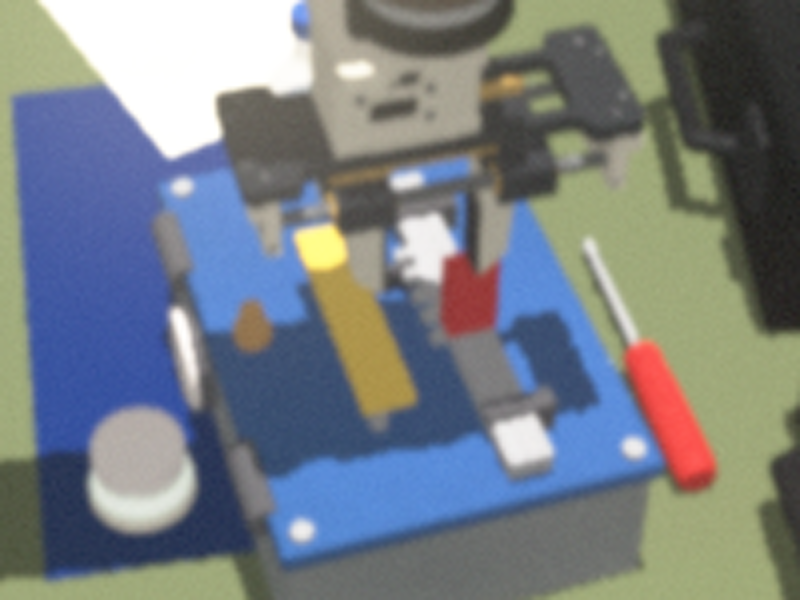

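```bash
python3 -m crank '[[[0.009,0.005,0,-1.3,130],[0.009,0.005,0.03,-1.3,130],[0.009,0.005,0.05,-1.3,130],[0.009,0.005,0.059,-1.3,130],[0.009,0.005,0.064,-1.3,130],[0.009,0.005,0.068,-1.3,130],[0.009,0.005,0.068,-1.3,130]]]'
python3 - <<'E'
from h import *
from scipy.spatial.transform import Rotation as R
s=ctrl.observe();M=R.from_quat(s['ee_rot'],scalar_first=True).as_matrix()
print(s['t'],s['ee_pos'],M.round(3),s['wrist_force'],s['wrist_torque'])
print(catchpose("top"));Y=cloud("top","yellow");print(np.percentile(Y[:,2],[5,25,50,75,95]))
im,d=ctrl.read_camera("side");x,y=w2px("side",[.58,-.16,.14]).astype(int)
cr=cv2.resize(im[y-75:y+75,x-100:x+100],None,fx=4,fy=4,interpolation=cv2.INTER_CUBIC);cv2.imwrite("pics/side2.png",cr[...,::-1])
E
```

```text
t: 4.1
ee_pos: [0.5877, -0.1849, 0.1348]
ee_rot: [-0.0, 0.621, 0.784, -0.0]
wrist_force: [-5.4, 2.1, 6.2]
grip_width: 0.0451
finger_force: 3.3
4.1 [ 0.5876692  -0.18486809  0.13483939] [[-0.229  0.973 -0.001]
 [ 0.973  0.229 -0.   ]
 [ 0.    -0.001 -1.   ]] [-5.44208563  2.08289759  6.24654838] [ 0.32409322  1.17575002 -0.13445489]
(array([ 0.54430005, -0.13412956]), np.float64(0.13454854750364742), array([25.12494469, 65.92303467]), np.float32(12.977902), 182)
[0.13046575 0.13281891 0.1345681  0.13688509 0.13892972]
```

View pics/side2.png

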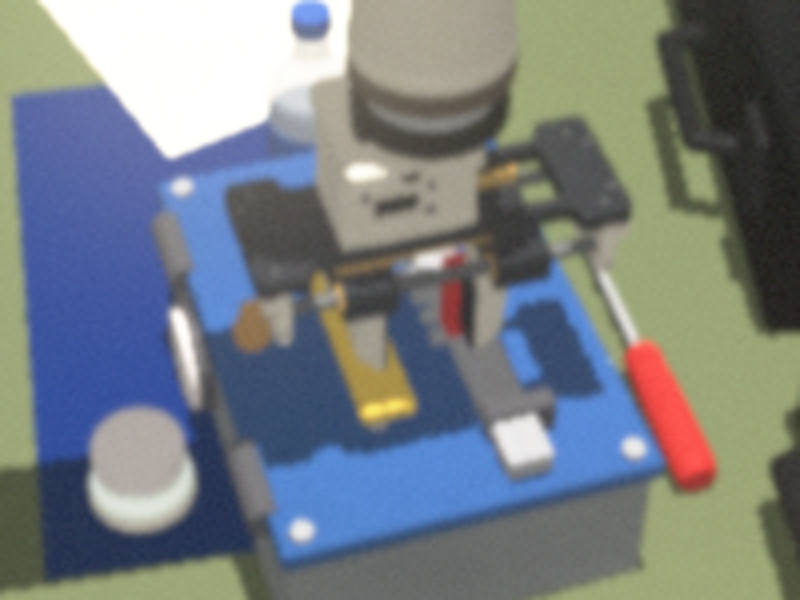

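```bash
python3 -m crank '[[[0,0,0.0015,0,130],[0.003,0,0.0015,0,130],[0.006,0,0.0015,0,130],[0.009,0,0.0015,0,130],[0.012,0,0.0015,0,130],[0.015,0,0.0015,0,130],[0.018,0,0.0015,0,130],[0.021,0,0.0015,0,130],[0.024,0,0.0015,0,130],[0.027,0,0.0015,0,130]]]'
python3 - <<'E'
from h import *
s=ctrl.observe()
print(s['t'],s['ee_pos'],s['wrist_force'],s['wrist_torque'])
Y=cloud("top","yellow");print(np.percentile(Y[:,2],[5,25,50,75,95]))
im,d=ctrl.read_camera("side");x,y=w2px("side",[.58,-.16,.14]).astype(int)
cr=cv2.resize(im[y-75:y+75,x-100:x+100],None,fx=4,fy=4,interpolation=cv2.INTER_CUBIC);cv2.imwrite("pics/side3.png",cr[...,::-1])
E
```

```text
t: 5.25
ee_pos: [0.5846, -0.1637, 0.1353]
ee_rot: [0.004, 0.622, 0.783, -0.001]
wrist_force: [1.9, -8.3, 6.2]
grip_width: 0.0445
finger_force: 4.8
5.25 [ 0.58455309 -0.16368438  0.1352567 ] [ 1.89049269 -8.28751065  6.1728288 ] [-1.74998662e+00 -2.47010165e-01 -4.57872362e-04]
[0.13081554 0.13270997 0.13485729 0.1368088  0.1393096 ]
```

View pics/side3.png

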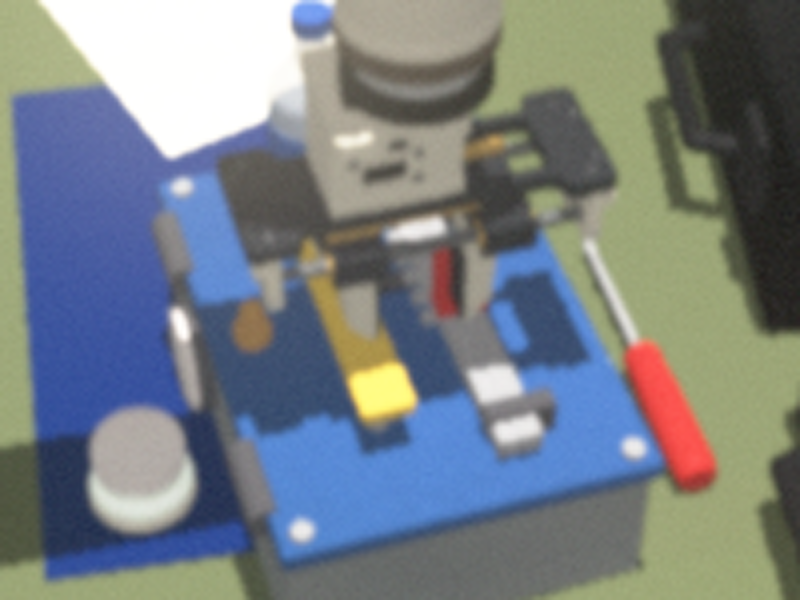

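```bash
python3 -m crank '[[[0,0,0.002,0,130],[0.004,0,0.002,0,130],[0.008,0,0.002,0,130],[0.012,0,0.002,0,130],[0.016,0,0.002,0,130],[0.02,0,0.002,0,130],[0.024,0,0.002,0,130],[0.028,0,0.002,0,130],[0.032,0,0.002,0,130],[0.036,0,0.002,0,130],[0.036,0,0.002,0,130]]]'
python3 - <<'E'
from h import *
s=ctrl.observe()
print(s['wrist_torque'])
Y=cloud("top","yellow");print(np.percentile(Y[:,2],[5,25,50,75,95]))
E
```

```text
t: 6.45
ee_pos: [0.5766, -0.1313, 0.1333]
ee_rot: [0.006, 0.623, 0.782, -0.002]
wrist_force: [1.7, -13.2, 5.6]
grip_width: 0.045
finger_force: 8.3
[-2.59486867 -0.31908283 -0.1534519 ]
[0.1302954  0.13233317 0.13388182 0.13468784 0.1380456 ]
```

```bash
python3 -m crank '[[[0.003,0,0,0,130],[0.006,0,0,0,130],[0.008,0,0,0,130],[0.008,0,0,0,130],[0.008,0,0,0,130]]]'
python3 - <<'E'
from h import *
im,d=ctrl.read_camera("side");x,y=w2px("side",[.58,-.16,.14]).astype(int)
cr=cv2.resize(im[y-75:y+75,x-100:x+100],None,fx=4,fy=4,interpolation=cv2.INTER_CUBIC);cv2.imwrite("pics/side4.png",cr[...,::-1])
E
```

```text
t: 7.0
ee_pos: [0.5764, -0.1309, 0.1335]
ee_rot: [0.009, 0.625, 0.78, -0.003]
wrist_force: [6.6, -26.0, 1.6]
grip_width: 0.0451
finger_force: 14.4
```

View pics/side4.png

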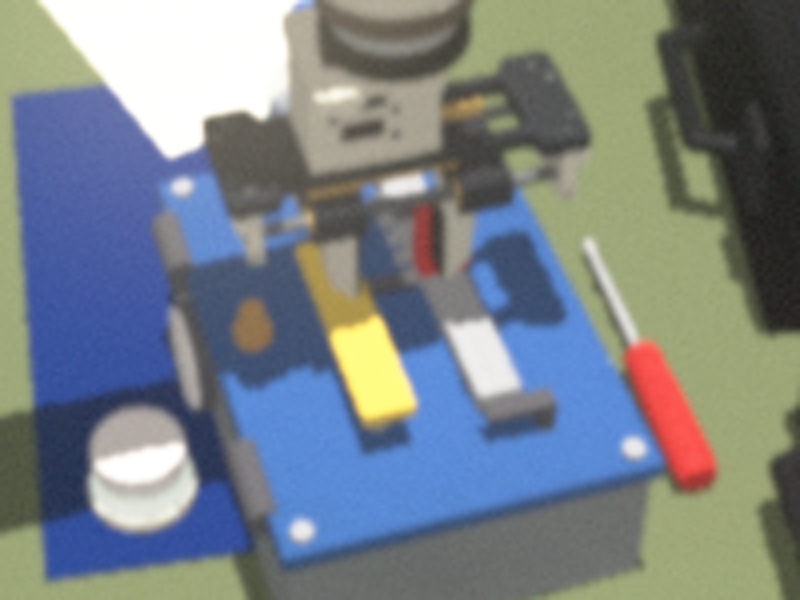

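```bash
python3 -m crank '[[[-0.008,0,0,0,130],[-0.012,0,0,0,130],[-0.012,0,0,0,130],[-0.014,0,-0.01,0,130],[-0.014,0,-0.03,0,130],[-0.014,0,-0.06,0,130],[-0.014,0,-0.1,0,130],[-0.05,0,-0.13,0,130],[-0.09,0,-0.13,0,130],[-0.13,0,-0.13,0,130],[-0.13,0,-0.13,0,130]]]'
python3 - <<'E'
from h import *
print(catchpose("top"))
for c in("top","side"):
    for q,z in(("bolt_tab",.148),("bolt_tip",.11)):
        for r in ctrl.mark_of(q,c)[:1]: print(c,q,r["confidence"],px2w(c,*r["xy"],z=z).round(4))
ims=[]
for c in("top","side"):
    im,d=ctrl.read_camera(c);x,y=w2px(c,[.58,-.13,.14]).astype(int)
    ims.append(cv2.resize(im[y-75:y+75,x-50:x+50],None,fx=4,fy=4,interpolation=cv2.INTER_CUBIC))
cv2.imwrite("pics/end.png",np.hstack(ims)[...,::-1])
E
```

```text
t: 8.15
ee_pos: [0.6014, -0.2507, 0.2607]
ee_rot: [0.001, 0.624, 0.781, -0.001]
wrist_force: [0.1, -0.4, -0.6]
grip_width: 0.0452
finger_force: 0.0
(array([ 0.55192456, -0.16312369]), np.float64(0.1417289075054725), array([ 26.01663589, 126.50273132]), np.float32(14.431516), 351)
top bolt_tab 0.8 [ 0.6093 -0.1102  0.148 ]
top bolt_tip 0.84 [0.5891 0.016  0.11  ]
side bolt_tab 0.7 [ 0.6067 -0.1047  0.148 ]
```

View pics/end.png

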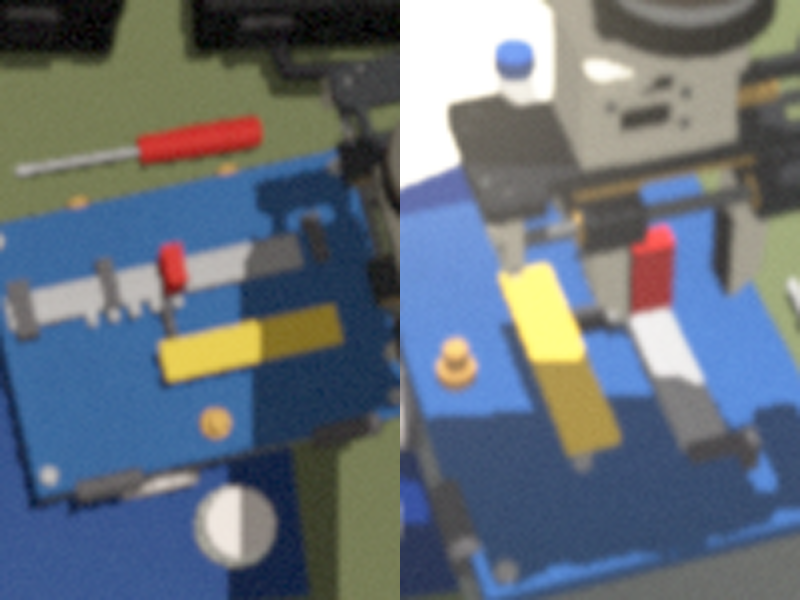

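The bolt runs through the keeper at (25,308). The tab has moved about 48 mm, the catch is back up at 142 mm, and the fitting still stands at (215,423).

```bash
python3 -c "
from station import ctrl
print(ctrl.finish_job())"
```

```text
the job is handed in; nothing more can be done
None
```

The job is handed in: the cameras show the bolt about 48 mm along and through the keeper, with the catch sprung back up and locking it; no loose things were seen to move, and no verdict was returned.

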